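# Swing the fruit chute to the mango bowl and press ready

## Task

Push the handle of the steel swivel chute round with a fingertip until the chute's open end points at the middle of the bowl with the mangos in it, then press the ready button right down and let it come back up. Do not pinch the handle, do not touch the trough the fruit runs in, do not press the button before the chute is aimed, and leave the bowls and everything else on the bench where they are.

Things in the scene. Friction and masses are not known exactly. Their poses are not given: they have to be found in the camera images.
- pivot (a point): point on the chute's vertical swivel axis, at the mid-height of the handle (105 mm above the bench). The pedestal is fixed to the bench: a 150 mm square steel plate 12 mm thick carrying a 44 mm post, and above it, 86 to 129 mm up, a turning hub of 64 mm diameter
- chute (a joint): swivel angle of the chute, rad, growing counterclockwise seen from above, range -1.25 to 1.25; at 0 the spout points along the pedestal's own +x (away from the robot, the pedestal itself being yawed by up to 0.15). Handle, hub and trough turn as one. It turns stiffly (about 2 N at the handle's end), without spring, and stays where it is left
- handle (a point): point on the handle 115 mm from the swivel axis and 105 mm above the bench. The handle is a level dark steel bar that sticks out from the hub on the side opposite to the spout, towards the robot: from 30 to 145 mm from the axis, 14 mm thick, 30 mm tall (90 to 120 mm above the bench), made of two 7 mm strips lying side by side, with free space of 75 mm or more below it. Pushing it one way swings the spout the other way. It is to be pushed from one side, not pinched
- spout (a point): middle of the open lower end of the trough, 190 mm from the swivel axis and 145 mm above the bench; its x axis points the way the chute points, z up. The trough is the open steel channel that the fruit runs down, not to be touched: 100 mm wide with 45 mm walls, from 20 mm behind the swivel axis to about 190 mm in front of it, sloping down from about 187 to 145 mm above the bench; its rims reach up to about 238 mm
- mango_bowl: off-white round bowl, 140 mm across and 60 mm high, holding two big oval mangos (110 x 76 mm, top about 95 mm above the bench). Origin at the middle of its underside. It is one of three alike bowls that stand on an arc about 225 mm from the swivel axis; which stands where varies
- lime_bowl: same bowl, holding five small round limes (46 mm)
- empty_bowl: same bowl, empty
- ready_top (a point): middle of the top of the ready button: a round black button of 40 mm diameter in a low round grey housing (56 mm across, 12 mm high) fixed to the bench; its top is 20 mm above the bench, either left or right of the chute
- ready (a joint): how far the ready button is pressed, m: 0 up, 0.008 fully down (5 N); spring return
- beaker: loose steel cup, 72 mm across, 100 mm high, on the other side of the chute from the button; origin at the middle of its underside; leave alone
- loose_mango: loose mango lying on the bench right of the chute, 110 x 76 x 76 mm; origin at the middle of its underside, long axis x; leave alone
- brush: loose scrubbing brush lying on the bench at the left; leave alone
There are look-alikes about, which are no part of the job. What is shaped like the part that bears ready_top but purple or red is not meant.

How it is judged:
By the outcome, as a careful person would: the job done as asked, in the order asked, and still so for the second after the job is handed in, with the robot touching nothing.
It also fails if it takes over 45 s, if anything falls off the work surface, if the arm or the gripper's body presses on something with over 40 N, if the wrist force passes 120 N, or if a joint passes its speed limit or range.

## Robot

A 6-joint arm with a two-finger parallel gripper is mounted at the origin on the work surface. World frame = base frame: x ahead of the robot, y to its left, z up, the work surface at z = 0. Lengths are in m, angles in rad, forces in N, time in s.
With the tool pointing down it reaches from about 0.35 to 0.775 m from the base axis. Payload 5.5 kg.
Tool frame: the origin (TCP) lies midway between the tips of the shut fingers; the grasp point (between the pads) lies 19 mm behind it; z points along the fingers, y is the line along which they close (so a half turn about z gives the same grasp; the last joint's range is limited). The gripper opens to 85 mm and grips with 20 to 120 N. Pads are 22 mm wide; open, the fingers measure 114 mm over their backs; the gripper's body (76 mm by 85 mm) begins 54 mm behind the grasp point. The pads swing forward as they close: fully open they stand 13 mm farther back than shut.
Start: joints at [1.207, 0.313, 0.046, 1.304, 0, 1.431], TCP at [0.128, 0.561, 0.231] pointing down, gripper open.
Joint ranges: [-2.76, 2.76], [-0.86, 1.69], [-1.03, 1.26], [-2.2, 2.34], [-1.47, 1.5], [-3.14, 3.14]. Speed limits (rad/s): [2.57, 2.57, 3.14, 3.14, 3.14, 3.14].

## Interface

Orientations are given as a unit quaternion [w, x, y, z].
In Python, from workcell import telemetry, imaging, env gives the robot as it stands. The module is installed in compiled form; this text tells all that it offers.
- The arm moves only by the tool step_arm, never from a script. Its argument "moves" is a list of rows, each a list of 3 entries, a list of its own where there are three numbers: the shift along the tool's x, y, z in mm, then the turn, a rotation vector about the tool's x, y, z in rad, then the finger opening in mm, from 0 to 85.4. A call has 1 to 8 rows; each row is the pose to reach, as a shift and turn from the pose commanded when the call began, along the tool's axes at that moment; what a row does not reach only later rows make up. A row lasts 1/12 s, in which the tool goes at most 41.7 mm and 7.16 degrees, less where a joint would pass 70% of its speed; a pose out of reach is approached as far as the arm can. A call with a gripper value outside its range is refused whole. The fingers move at their own pace and stop on an object; "grip_force" is the grip in N (left out, the last holds). Time passes only in rows, so rows that repeat a pose let the fingers close. It gives the time, the measured TCP pose, the force, the opening and the grip force at its end, in the units of the state.
- telemetry.get_state(): the state, without advancing time (a new reading comes with each control period).
- imaging.read_camera(name): name is "scene" or "side" or "wrist"; returns the picture (400x640x3 uint8, red, green, blue); there is no depth.
- imaging.camera_params(name): a dict with "camera_matrix" (3x3 intrinsics, pixels), "pose" (4x4, takes a point from camera to world coordinates). Camera axes: x right, y up, looking along -z (the intrinsics and any distortion apply to the point x, -y, -z); pixel columns grow to the right and rows downward; lengths in m; the calibration is good to about 2 mm. A picture is of the moment at which its call begins: read the wrist's pose just before it. camera_params takes no time and is no camera call; for the wrist camera it gives the pose at the moment of the call.
- env.hand_in(): hands the job in; it is judged then, once.
The state is a dict: "clock": time; "joint_pos": joint angles; "qvel": joint speeds; "tau": joint torques, N m; "tcp_pos": TCP position; "orientation": TCP orientation; "wrist_force": force on the tool from outside, world axes, zero at the start; "ft_torque": the same for the moment, N m; "finger_gap": finger opening in m; "grip_force": force on a finger pad.
Only numpy, scipy, OpenCV 4.12 (cv2) and the standard library are available. Lean on these libraries where they do the work, as an engineer would, in place of code of your own. Each camera call takes 0.05 s, during which the arm holds its last target. There are 200 camera calls.

## Working session

There is one attempt and no reset: what is moved stays moved. The work goes in short steps, Python scripts to look and compute and a tool call to move; the robot and the scene stay as the last step left them, time stands still between calls to the robot, and variables do not carry over. Pictures are saved under pics/ and viewed, at most 10 in all, crops included, and the job is handed in when it is done.

Besides the shell and the picture viewer there is one more tool, called as name(argument=value, ...), one argument or row to a line, values as JSON. step_arm: Moves the arm, as the interface text tells. Its arguments: {"type":"object","properties":{"moves":{"type":"array"},"grip_force":{"type":"number"}},"required":["moves"]}

```bash
mkdir -p pics
cat > h.py <<'E'
import numpy as np, cv2
from workcell import telemetry, imaging, env
def snap(n,f):
    p=imaging.camera_params(n); im=imaging.read_camera(n)
    cv2.imwrite(f'pics/{f}.png',im[:,:,::-1]); np.savez(f'pics/{f}.npz',K=p['camera_matrix'],T=p['pose']); return im
def cam(f):
    d=np.load(f'pics/{f}.npz'); return d['K'],d['T']
def ray(f,u,v):
    K,T=cam(f); x=np.linalg.inv(K)@[u,v,1]; d=T[:3,:3]@[x[0],-x[1],-x[2]]; return T[:3,3],d
def at_z(f,u,v,z):
    o,d=ray(f,u,v); return o+d*(z-o[2])/d[2]
def tri(*obs):
    A=np.zeros((3,3));b=np.zeros(3)
    for o in obs:
        c,d=ray(*o); d=d/np.linalg.norm(d); P=np.eye(3)-np.outer(d,d); A+=P;b+=P@c
    return np.linalg.solve(A,b)
def proj(f,p):
    K,T=cam(f); q=np.linalg.inv(T)@np.append(p,1); q=K@[q[0],-q[1],-q[2]]; return q[:2]/q[2]
E
python3 - <<'E'
from h import *
for n in ['scene','side','wrist']:
    snap(n,n+'0'); p=imaging.camera_params(n); print(n,{k:v for k,v in p.items() if k not in('camera_matrix','pose')},p['camera_matrix'].round(1).tolist(),p['pose'].round(3).tolist())
print(telemetry.get_state())
a=np.vstack([cv2.imread(f'pics/{n}0.png') for n in ['scene','side']]);
E
```

```text
scene {} [[483.0, 0.0, 319.2], [0.0, 483.0, 193.7], [0.0, 0.0, 1.0]] [[-0.411, -0.757, 0.508, 1.453], [0.912, -0.341, 0.229, 0.414], [-0.0, 0.557, 0.831, 1.534], [0.0, 0.0, 0.0, 1.0]]
side {} [[520.2, 0.0, 314.1], [0.0, 520.2, 206.0], [0.0, 0.0, 1.0]] [[-0.999, 0.024, -0.03, 0.528], [-0.038, -0.716, 0.697, 0.991], [-0.004, 0.697, 0.717, 1.114], [0.0, 0.0, 0.0, 1.0]]
wrist {} [[294.4, 0.0, 320.3], [0.0, 294.4, 200.4], [0.0, 0.0, 1.0]] [[0.222, -0.935, -0.278, 0.055], [0.975, 0.212, 0.065, 0.576], [-0.002, -0.285, 0.958, 0.374], [0.0, 0.0, 0.0, 1.0]]
{'clock': 0.15, 'joint_pos': array([1.20739896e+00, 3.13819940e-01, 4.52448859e-02, 1.30361726e+00,
       4.87184192e-06, 1.43123955e+00]), 'qvel': array([ 0.00044482, -0.00089824,  0.00559634,  0.00101146,  0.00159885,
       -0.00091368]), 'tau': array([ 1.87936108e-03, -4.81065595e+01,  2.98815447e+01,  1.39273598e-02,
       -1.18233716e-04,  4.12700444e-06]), 'tcp_pos': array([0.12748089, 0.56029306, 0.23062028]), 'orientation': array([-1.76044042e-04,  1.11686758e-01,  9.93743217e-01, -6.75431213e-04]), 'wrist_force': array([ 0.75934763, -1.24643137,  0.5733005 ]), 'ft_torque': array([-0.01458499,  0.03059496,  0.02877516]), 'grip_force': 0.0, 'finger_gap': 0.08511390793788344}
```

View pics/scene0.png

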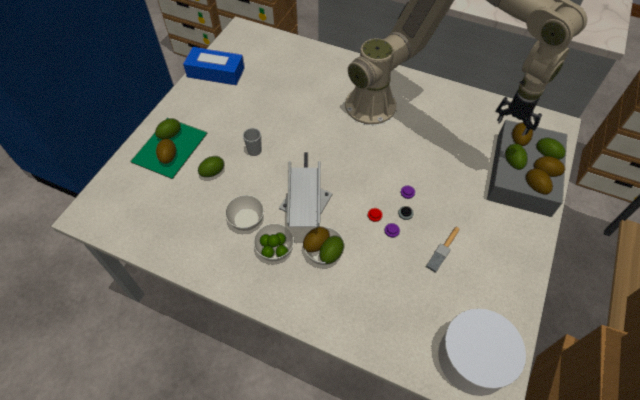

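View pics/side0.png

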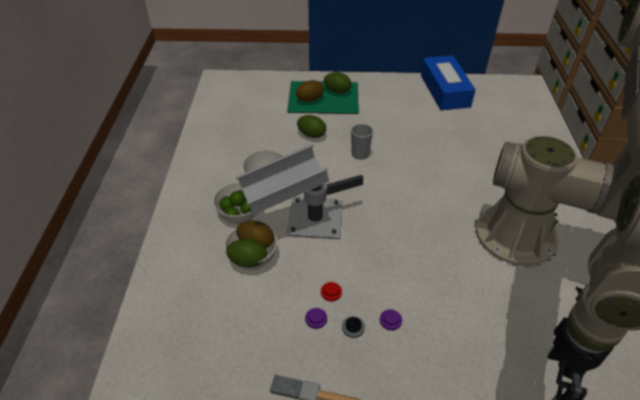

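The scene view shows the chute at (303,200) with its handle tip at (306,155). The bowls are empty (244,213), limes (273,243) and mangos (323,247). The button candidates are black in a grey housing (406,213), purple (408,191) and (392,230), and red (375,214). Only the black one fits the description. In the side view it is at (353,326), the handle tip at (362,181) and the mango bowl at (250,248). I'll enlarge both views to confirm.

Run:
```python
import cv2,numpy as np
a=cv2.imread('pics/scene0.png')[145:270,220:420]; b=cv2.imread('pics/side0.png')[140:340,210:410]
cv2.imwrite('pics/c1.png',cv2.resize(a,None,fx=4,fy=4,interpolation=cv2.INTER_CUBIC))
cv2.imwrite('pics/c2.png',cv2.resize(b,None,fx=3,fy=3,interpolation=cv2.INTER_CUBIC))
```

```text
(no output)
```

View pics/c1.png

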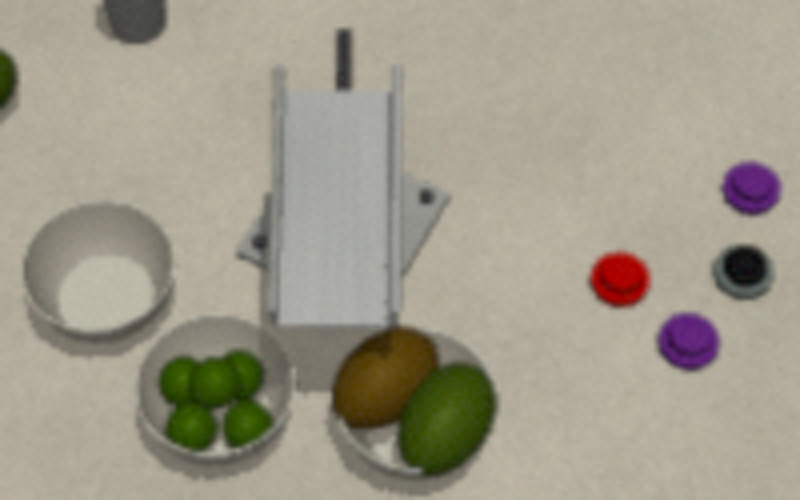

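View pics/c2.png

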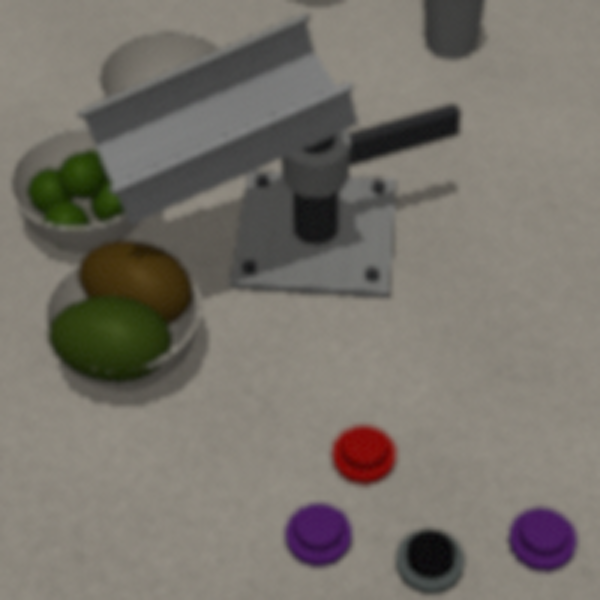

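The crops confirm it: black button in grey housing, one of its kind (c1 (745,268), c2 (431,553)), and the mango bowl at c1 (414,402), c2 (125,315). Next I compute positions.

```bash
cat >> h.py <<'E'
def S(x,y): return ('scene0',(x+.5)/4-.5+220,(y+.5)/4-.5+145)
def D(x,y): return ('side0',(x+.5)/3-.5+210,(y+.5)/3-.5+140)
E
python3 - <<'E'
from h import *
sb=[at_z(*S(*p),.014) for p in [(427,196),(260,242)]]
db=[at_z(*D(*p),.014) for p in [(262,181),(378,187),(372,274),(249,267)]]
print('bolts scene',np.round(sb,4).tolist(),np.mean(sb,0)); print('side',np.round(db,4).tolist(),np.mean(db,0))
print('handle tip top tri',tri(S(344,31),D(459,107)),at_z(*S(344,31),.12),at_z(*D(459,107),.12))
print('button',tri(S(745,266),D(431,552)),at_z(*S(745,266),.02),at_z(*D(431,552),.02))
print('bowl tri',tri(S(414,402),D(125,315)),at_z(*S(414,402),.06),at_z(*D(125,315),.06))
print('red',at_z(*S(620,277),.02),'pur',at_z(*S(752,186),.02),at_z(*S(689,337),.02))
# spout rim corners: front bottom edge
print('spout L/R', tri(S(278,324),D(120,212)),at_z(*S(278,324),.145),at_z(*S(392,324),.145))
print('rims', [at_z(*S(*p),.235) for p in [(279,68),(397,67)]])
# bowl fit overlays
def circ(c,r=.07,z=.06): return [np.array([c[0]+r*np.cos(t),c[1]+r*np.sin(t),z]) for t in np.linspace(0,6.283,40)]
for nm,o in (('scene0',S),('side0',D)):
    for c in [tri(S(414,402),D(125,315))]:
        pts=np.array([proj(nm,p) for p in circ(c)])
        s,off=(4,(220,145)) if nm=='scene0' else (3,(210,140))
        q=(pts-off+.5)*s-.5; print(nm,q.min(0),q.max(0))
E
```

```text
bolts scene [[0.513, 0.0201, 0.014], [0.6242, -0.101, 0.014]] [ 0.56859535 -0.040426    0.014     ]
side [[0.6259, -0.1015, 0.014], [0.5105, -0.0969, 0.014], [0.5151, 0.0181, 0.014], [0.6312, 0.0133, 0.014]] [ 0.57066736 -0.04174795  0.014     ]
handle tip top tri [ 0.43803565 -0.09958876  0.11904605] [ 0.44051482 -0.09798047  0.12      ] [ 0.43698926 -0.10058442  0.12      ]
button [0.46523902 0.31903759 0.01847371] [0.46744207 0.32005347 0.02      ] [0.46446944 0.31872802 0.02      ]
bowl tri [0.73455334 0.10489067 0.04822106] [0.74058535 0.10765093 0.06      ] [0.73205919 0.11427002 0.06      ]
red [0.5258574  0.21926558 0.02      ] pur [0.37990758 0.29763125 0.02      ] [0.55964204 0.29813147 0.02      ]
spout L/R [ 0.74072222 -0.01487515  0.07496972] [ 0.76161081 -0.00697658  0.145     ] [0.72280498 0.07916624 0.145     ]
rims [array([ 0.58171539, -0.08951165,  0.235     ]), array([0.5396886 , 0.00118797, 0.235     ])]
scene0 [332.43267444 324.45544406] [495.38153462 469.07866089]
side0 [ 43.70633415 248.38775399] [202.81022943 369.60603922]
```

```bash
cat >> h.py <<'E'
from scipy.spatial.transform import Rotation as R
def shift(target,yaw=None):
    "mm shift in tool axes, turn (rad) about tool z so that tool x has world yaw (deg)"
    s=telemetry.get_state(); w,x,y,z=s['orientation']; r=R.from_quat([x,y,z,w])
    m=r.as_matrix(); cy=np.degrees(np.arctan2(m[1,0],m[0,0]))
    d=r.inv().apply(np.array(target)-s['tcp_pos'])*1000
    t=None
    if yaw is not None:
        goal=R.from_matrix(np.c_[[np.cos(np.radians(yaw)),np.sin(np.radians(yaw)),0],[np.sin(np.radians(yaw)),-np.cos(np.radians(yaw)),0],[0,0,-1]])
        t=(r.inv()*goal).as_rotvec().round(3)
    print('tcp',s['tcp_pos'].round(4),'yaw',cy.round(1),'clock',round(s['clock'],2),'-> shift',d.round(1),'turn',t,'F',s['wrist_force'].round(1))
E
python3 - <<'E'
from h import *
from scipy.optimize import least_squares
us=S(414,402)[1]; ud=D(125,315)[1]
f=lambda q:[proj('scene0',[q[0],q[1],.06])[0]-us,proj('side0',[q[0],q[1],.06])[0]-ud]
b=least_squares(f,[.735,.106]).x
p=np.array([.5696,-.0411]); d=b-p; print('bowl',b,np.hypot(*d),np.degrees(np.arctan2(d[1],d[0])))
shift([.43,.20,.26],215)
E
```

```text
bowl [0.73326981 0.1043942 ] 0.21898942690244033 41.635478795383335
tcp [0.1275 0.5603 0.2306] yaw 167.2 clock 0.15 -> shift [-374.9 -284.2  -29.1] turn [-0.001 -0.001 -0.835] F [ 0.8 -1.2  0.6]
```

step_arm(
  moves=[
    [[0,0,-30],[0,0,0],0],
    [[-375,-284,-30],[0,0,-0.835],0],
    [[-375,-284,-30],[0,0,-0.835],0],
    [[-375,-284,-30],[0,0,-0.835],0],
    [[-375,-284,-30],[0,0,-0.835],0],
    [[-375,-284,-30],[0,0,-0.835],0],
    [[-375,-284,-30],[0,0,-0.835],0],
    [[-375,-284,-30],[0,0,-0.835],0],
  ],
)

```text
clock: 0.82
tcp_pos: [0.2976, 0.359, 0.2613]
orientation: [-0.0, -0.28, 0.96, -0.0]
wrist_force: [0.1, 0.2, -0.6]
finger_gap: -0.0003
grip_force: 0.0
```

```bash
python3 -c "
from h import *
shift([.43,.12,.26],215)
snap('wrist','w1')"
```

```text
tcp [0.2976 0.359  0.2613] yaw -147.5 clock 0.82 -> shift [  16.6 -272.7    1.3] turn [ 0.    -0.    -0.044] F [ 0.1  0.2 -0.6]
```

View pics/w1.png

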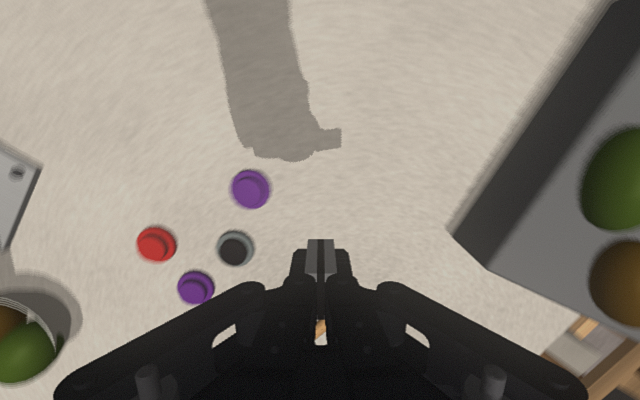

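The wrist view shows the black button at (235,249), purple ones at (250,189) and (196,288), red at (156,244), and the bare fingers closed.

```bash
python3 -c "
from h import *
print('button',at_z('w1',235,249,.02))
shift([.43,-.035,.20],208)"
```

```text
button [0.45797892 0.31631742 0.02      ]
tcp [0.3012 0.3552 0.2613] yaw -147.3 clock 0.87 -> shift [ 102.3 -397.7   62.8] turn [-0.004  0.     0.082] F [ 1.3 -2.5 -0.8]
```

step_arm(
  moves=[
    [[102,-398,20],[0,0,0.08],0],
    [[102,-398,20],[0,0,0.08],0],
    [[102,-398,20],[0,0,0.08],0],
    [[102,-398,20],[0,0,0.08],0],
    [[102,-398,20],[0,0,0.08],0],
    [[102,-398,20],[0,0,0.08],0],
    [[102,-398,20],[0,0,0.08],0],
    [[102,-398,20],[0,0,0.08],0],
  ],
)

```text
clock: 1.53
tcp_pos: [0.3986, 0.0416, 0.2452]
orientation: [0.0, -0.238, 0.971, 0.0]
wrist_force: [0.9, 1.0, 0.6]
finger_gap: -0.0001
grip_force: 0.0
```

step_arm(
  moves=[
    [[0,0,0],[0,0,0],0],
    [[0,0,0],[0,0,0],0],
  ],
)

```text
clock: 1.7
tcp_pos: [0.3989, 0.0413, 0.2448]
orientation: [-0.0, -0.235, 0.972, 0.0]
wrist_force: [0.1, 0.7, -0.0]
finger_gap: 0.0
grip_force: 0.0
```

```bash
python3 -c "
from h import *
shift([.43,-.035,.20],208)
snap('wrist','w2')"
```

```text
tcp [0.3989 0.0413 0.2448] yaw -152.8 clock 1.7 -> shift [  7.3 -82.1  44.7] turn [ 0.001 -0.001 -0.014] F [ 0.1  0.7 -0. ]
```

View pics/w2.png

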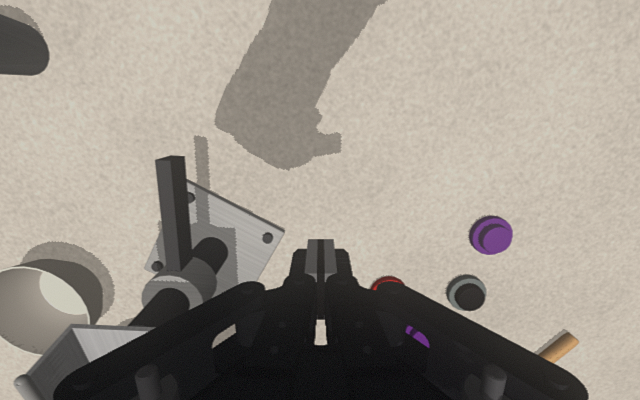

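The wrist view shows the handle's end at (171,157), nothing between it and the fingers, and the black button at (469,292).

```bash
python3 -c "
from h import *
print('tip',at_z('w2',171,158,.12), tri(('w2',171,158),S(344,31),D(459,107)))
print('button',at_z('w2',469,292,.02),tri(('w2',469,292),S(745,266),D(431,552)))
b=[at_z('w2',*q,.014) for q in [(268,238),(190,198),(157,267)]]; print(np.round(b,4), (b[0]+b[2])/2)
shift([.43,-.04,.20],208)
shift([.43,-.04,.087],208)"
```

```text
tip [ 0.42977613 -0.09579101  0.12      ] [ 0.43506764 -0.10066754  0.11477702]
button [0.45445169 0.31031243 0.02      ] [0.46109298 0.31728692 0.01189333]
[[ 0.5124  0.0186  0.014 ]
 [ 0.5072 -0.0967  0.014 ]
 [ 0.6251 -0.1032  0.014 ]] [ 0.56878825 -0.04226245  0.014     ]
tcp [0.3985 0.0428 0.2449] yaw -152.6 clock 1.75 -> shift [ 10.1 -88.   44.8] turn [ 0.001 -0.001 -0.011] F [-0.1  0.2 -0.4]
tcp [0.3985 0.0428 0.2449] yaw -152.6 clock 1.75 -> shift [ 10.  -88.1 157.8] turn [ 0.001 -0.001 -0.011] F [-0.1  0.2 -0.4]
```

step_arm(
  moves=[
    [[5,-44,22],[0,0,0],0],
    [[10,-88,45],[0,0,0],0],
    [[10,-88,45],[0,0,0],0],
    [[10,-88,85],[0,0,0],0],
    [[10,-88,125],[0,0,0],0],
    [[10,-88,158],[0,0,0],0],
    [[10,-88,158],[0,0,0],0],
    [[10,-88,158],[0,0,0],0],
  ],
)

```text
clock: 2.42
tcp_pos: [0.4287, -0.0369, 0.0863]
orientation: [-0.002, -0.24, 0.971, 0.001]
wrist_force: [0.7, -0.5, 0.4]
finger_gap: 0.0
grip_force: 0.0
```

```bash
python3 -c "
from h import *
P=np.array([.569,-.0415])
for a in [24,28,32,36,39,41.6]:
  t=np.radians(a); u=-np.array([np.cos(t),np.sin(t)]); n=np.array([-np.sin(t),np.cos(t)])
  q=P+.122*u+.0215*n
  print(a,q.round(4)); shift([*q,.087],180+min(a,34))"
```

```text
24 [ 0.4488 -0.0715]
tcp [ 0.4287 -0.0369  0.0863] yaw -152.3 clock 2.42 -> shift [ -1.7 -39.9  -0.8] turn [ 0.003 -0.003  0.065] F [ 0.7 -0.5  0.4]
28 [ 0.4512 -0.0798]
tcp [ 0.4287 -0.0369  0.0863] yaw -152.3 clock 2.42 -> shift [  0.1 -48.4  -0.8] turn [ 0.003 -0.003 -0.004] F [ 0.7 -0.5  0.4]
32 [ 0.4541 -0.0879]
tcp [ 0.4287 -0.0369  0.0863] yaw -152.3 clock 2.42 -> shift [  1.2 -57.   -0.9] turn [ 0.004 -0.003 -0.074] F [ 0.7 -0.5  0.4]
36 [ 0.4577 -0.0958]
tcp [ 0.4287 -0.0369  0.0863] yaw -152.3 clock 2.42 -> shift [  1.8 -65.6  -0.9] turn [ 0.004 -0.003 -0.109] F [ 0.7 -0.5  0.4]
39 [ 0.4607 -0.1016]
tcp [ 0.4287 -0.0369  0.0863] yaw -152.3 clock 2.42 -> shift [  1.8 -72.1  -0.9] turn [ 0.004 -0.003 -0.109] F [ 0.7 -0.5  0.4]
41.6 [ 0.4635 -0.1064]
tcp [ 0.4287 -0.0369  0.0863] yaw -152.3 clock 2.42 -> shift [  1.6 -77.7  -0.9] turn [ 0.004 -0.003 -0.109] F [ 0.7 -0.5  0.4]
```

step_arm(
  moves=[
    [[0,-15,0],[0,0,0],0],
    [[0,-28,0],[0,0,0],0],
    [[0,-36,0],[0,0,0],0],
    [[0,-42,0],[0,0,0],0],
    [[0,-48,0],[0,0,-0.03],0],
    [[1,-54,0],[0,0,-0.06],0],
    [[1,-59,0],[0,0,-0.09],0],
    [[1,-63,0],[0,0,-0.1],0],
  ],
)

```text
clock: 3.08
tcp_pos: [0.4594, -0.0954, 0.0881]
orientation: [0.001, -0.287, 0.958, 0.0]
wrist_force: [-1.2, 2.7, 2.9]
finger_gap: 0.0001
grip_force: 1.3
```

Run:
```python
from h import *
shift([.46,-.1,.087],214)
snap('scene','scene1'); snap('side','side1')
a=cv2.imread('pics/scene1.png')[135:260,220:360]; b=cv2.imread('pics/side1.png')[140:280,220:370]
f=lambda i,k:cv2.resize(i,None,fx=k,fy=k,interpolation=cv2.INTER_CUBIC)
A=f(a,3);B=f(b,2.5);print(A.shape,B.shape)
o=np.zeros((375,800,3),np.uint8);o[:,:420]=A;o[:350,420:795]=B;cv2.imwrite('pics/c3.png',o)
```

```text
tcp [ 0.4594 -0.0954  0.0881] yaw -146.6 clock 3.08 -> shift [ 2.  -4.2  1.1] turn [ 0.     0.001 -0.011] F [-1.2  2.7  2.9]
(375, 420, 3) (350, 375, 3)
```

View pics/c3.png

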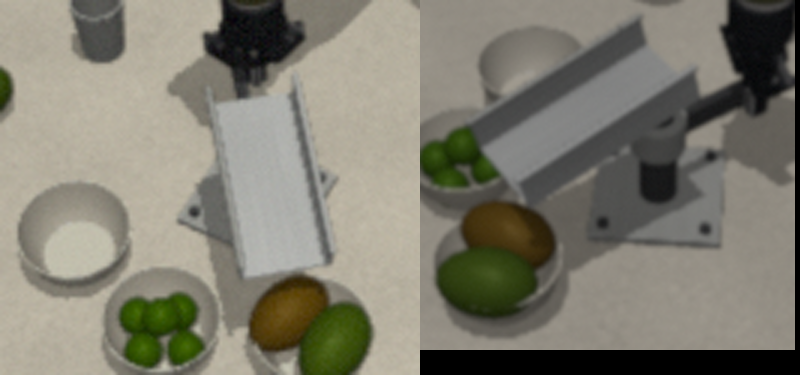

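Contact is working: the chute has turned, with its spout edge at (244,277)–(331,267) on the left and (473,130)–(527,197) on the right.

```bash
cat >> h.py <<'E'
def S3(x,y,f='scene1'): return (f,(x+.5)/3-.5+220,(y+.5)/3-.5+135)
def D3(x,y,f='side1'): return (f,(x-420+.5)/2.5-.5+220,(y+.5)/2.5-.5+140)
P=np.array([.569,-.0415])
def ang(m):
    d=m[:2]-P; return np.degrees(np.arctan2(d[1],d[0])).round(2),np.hypot(*d).round(4)
E
python3 - <<'E'
from h import *
ms=(at_z(*S3(244,277),.145)+at_z(*S3(331,267),.145))/2; print('scene',ms,ang(ms))
a,b=at_z(*S3(244,277),.145),at_z(*S3(331,267),.145); print(np.degrees(np.arctan2(-(b-a)[0],(b-a)[1])))
# predicted model corners (floor & rims) per angle
for t in (34,35,36,37,38,39):
    r=np.radians(t);u=np.array([np.cos(r),np.sin(r)]);n=np.array([-u[1],u[0]])
    out=[]
    for s,w,z in ((.19,.05,.145),(.19,-.05,.145),(.198,.05,.19),(.198,-.05,.19),(-.012,.05,.235),(-.012,-.05,.235)):
        q=np.append(P+s*u+w*n,z)
        p=(proj('scene1',q)-[220,135]+.5)*3-.5; g=(proj('side1',q)-[220,140]+.5)*2.5-.5+[420,0]; out.append((p.round().astype(int).tolist(),g.round().astype(int).tolist()))
    print(t,out)
shift([*P,.1])
E
```

```text
scene [0.72462727 0.07237203 0.145     ] (np.float64(36.19), np.float64(0.1928))
31.805621697665057
34 [([325, 264], [525, 203]), ([236, 278], [481, 144]), ([327, 249], [515, 175]), ([235, 263], [470, 116]), ([294, 72], [694, 66]), ([207, 84], [643, 13])]
35 [([328, 263], [528, 205]), ([239, 278], [482, 146]), ([330, 248], [517, 177]), ([239, 263], [471, 118]), ([294, 72], [695, 65]), ([207, 85], [642, 13])]
36 [([331, 262], [530, 206]), ([242, 278], [483, 148]), ([333, 247], [520, 179]), ([242, 263], [471, 120]), ([294, 71], [696, 65]), ([207, 85], [642, 13])]
37 [([333, 261], [533, 208]), ([245, 278], [483, 151]), ([336, 246], [522, 181]), ([245, 263], [472, 123]), ([293, 71], [696, 64]), ([207, 86], [641, 13])]
38 [([336, 260], [535, 210]), ([248, 278], [484, 153]), ([339, 245], [525, 182]), ([249, 263], [473, 125]), ([293, 70], [697, 64]), ([207, 87], [640, 14])]
39 [([339, 258], [537, 211]), ([251, 278], [485, 155]), ([342, 243], [527, 184]), ([252, 263], [474, 127]), ([293, 70], [697, 64]), ([207, 87], [639, 14])]
tcp [ 0.4596 -0.0961  0.0879] yaw -146.8 clock 3.18 -> shift [-121.4  -14.3  -12. ] turn None F [ 0.3  0.2 -0. ]
```

step_arm(
  moves=[
    [[0,-4,0],[0,0,-0.02],0],
    [[0,-7,0],[0,0,-0.04],0],
    [[0,-9,0],[0,0,-0.06],0],
    [[0,-10,0],[0,0,-0.06],0],
    [[0,-10,0],[0,0,-0.06],0],
  ],
)

```text
clock: 3.6
tcp_pos: [0.4643, -0.1039, 0.0871]
orientation: [-0.0, -0.315, 0.949, -0.0]
wrist_force: [-0.6, 0.7, 0.1]
finger_gap: -0.0002
grip_force: 0.6
```

```bash
cat > ov.py <<'E'
from h import *
import sys
def view(tag,t,b,out):
    im={}
    for n,(x0,y0,w,h,k) in (('scene',(260,160,100,115,4)),('side',(215,140,115,150,3))):
        f=n+tag; snap(n,f); i=cv2.imread(f'pics/{f}.png')[y0:y0+h,x0:x0+w]; i=cv2.resize(i,None,fx=k,fy=k,interpolation=cv2.INTER_CUBIC)
        tp=lambda q:tuple(int(v) for v in ((proj(f,q)-[x0,y0]+.5)*k-.5).round())
        for a in np.linspace(0,2*np.pi,60):
            cv2.circle(i,tp([b[0]+.07*np.cos(a),b[1]+.07*np.sin(a),.06]),1,(0,0,255),-1)
        r=np.radians(t);u=np.array([np.cos(r),np.sin(r)]);m=np.array([-u[1],u[0]])
        pts=[np.append(P+s*u+w_*m,z) for s,w_,z in ((.19,.05,.145),(.19,-.05,.145),(-.02,-.05,.187),(-.02,.05,.187))]
        cv2.polylines(i,[np.array([tp(q) for q in pts])],True,(255,0,255),1)
        im[n]=i
    H=max(v.shape[0] for v in im.values()); o=np.hstack([cv2.copyMakeBorder(v,0,H-v.shape[0],0,0,0) for v in im.values()]); cv2.imwrite(f'pics/{out}.png',o); print(o.shape)
E
python3 - <<'E'
from ov import *
view('2',40.6,[.7333,.1044],'c4'); shift([.46,-.1,.087],214)
E
```

```text
(460, 745, 3)
tcp [ 0.4644 -0.1038  0.0871] yaw -143.3 clock 3.7 -> shift [1.2 5.7 0.1] turn [-0.    -0.     0.048] F [-1.  -0.3  0.2]
```

View pics/c4.png

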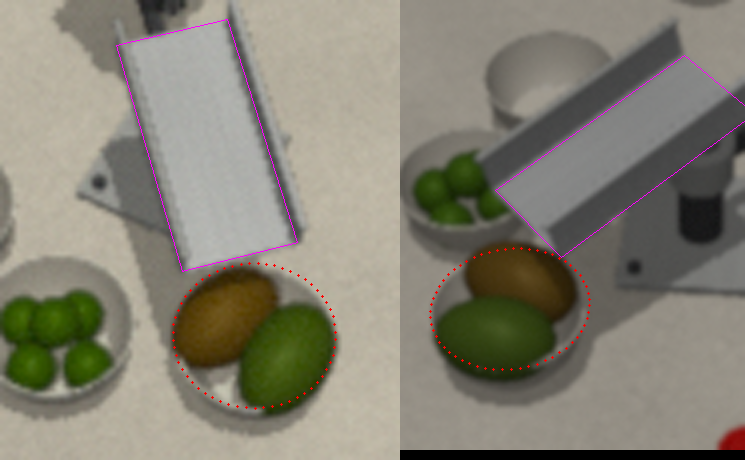

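The overlay fits the trough at about 40.5°. The bowl sits a few mm farther out than drawn, which still gives about 41.5°. I'll nudge about 1° more, then back off.

step_arm(
  moves=[
    [[0,-1.5,0],[0,0,0],0],
    [[0,-2.5,0],[0,0,0],0],
    [[0,-2.5,0],[0,0,0],0],
    [[0,10,0],[0,0,0],0],
    [[0,35,0],[0,0,0],0],
    [[0,50,0],[0,0,0],0],
    [[0,55,-30],[0,0,0],0],
    [[0,55,-65],[0,0,0],0],
  ],
)

```text
clock: 4.37
tcp_pos: [0.4274, -0.0571, 0.1506]
orientation: [-0.003, -0.316, 0.949, 0.002]
wrist_force: [1.0, 0.1, 0.1]
finger_gap: -0.0002
grip_force: 0.0
```

step_arm(
  moves=[
    [[0,30,-30],[0,0,0],0],
    [[0,60,-60],[0,0,0],0],
    [[0,100,-60],[0,0,0],0],
    [[0,140,-60],[0,0,0],0],
    [[0,180,-60],[0,0,0],0],
    [[0,180,-60],[0,0,0],0],
  ],
)

```text
clock: 4.87
tcp_pos: [0.3184, 0.0889, 0.2122]
orientation: [-0.0, -0.319, 0.948, 0.001]
wrist_force: [-1.5, -0.7, -0.5]
finger_gap: -0.0002
grip_force: 0.0
```

Run:
```python
from ov import *
view('3',41.5,[.738,.108],'c5'); shift([.45,.26,.2],180)
for n in('scene3','side3'):
    print(n,proj(n,[.738,.108,.06]))
```

```text
(460, 745, 3)
tcp [0.3227 0.086  0.2125] yaw -143.0 clock 4.97 -> shift [-206.4   62.4   12.8] turn [-0.001  0.002  0.646] F [ 0.6 -0.2 -0. ]
scene3 [323.52433729 244.55085638]
side3 [249.38695375 242.78749066]
```

View pics/c5.png

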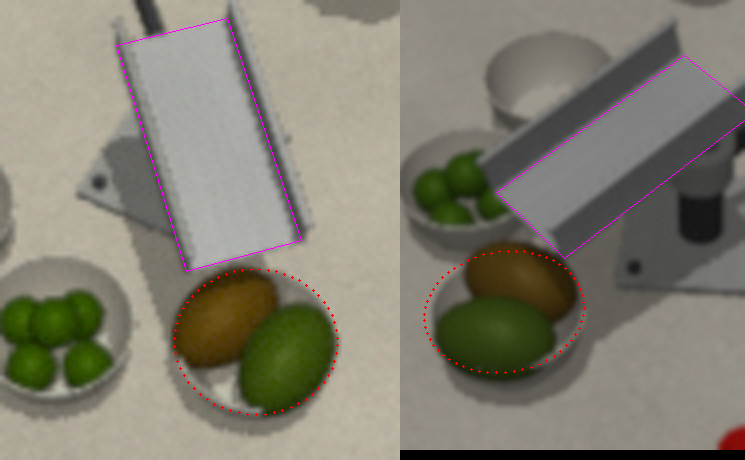

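Run:
```python
from h import *
from scipy.optimize import minimize_scalar
for tag,guess in (('0',24),('3',41.5)):
  for n in('scene','side'):
    f=n+tag; im=cv2.imread(f'pics/{f}.png').astype(int).max(2)
    def mask(t):
        r=np.radians(t);u=-np.array([np.cos(r),np.sin(r)]);m=np.array([-u[1],u[0]])
        pts=[proj(f,np.append(P+s*u+w*m,z)) for s in(.075,.145) for w in(-.007,.007) for z in(.09,.12)]
        k=8; o=np.zeros((400*k//1,640*k//1),np.uint8) if 0 else None
        h=cv2.convexHull(((np.array(pts)+.5)*4).astype(np.int32)); o=np.zeros((1600,2560),np.uint8); cv2.fillConvexPoly(o,h,255)
        return cv2.resize(o,(640,400),interpolation=cv2.INTER_AREA)/255.
    m0=np.max([mask(guess+d) for d in(-8,0,8)],0)>0
    m0=cv2.dilate(m0.astype(np.uint8),np.ones((9,9)))>0
    bg=np.median(im[m0]); dark=im
    res=[]
    for t in np.arange(guess-8,guess+8.1,.25):
        mk=mask(t)[m0]; res.append((np.corrcoef(mk,-dark[m0])[0,1],t))
    print(f,max(res))
```

```text
scene0 (np.float64(0.8773844691345746), np.float64(24.0))
side0 (np.float64(0.8169951020946563), np.float64(24.5))
scene3 (np.float64(0.8271968718870877), np.float64(41.5))
side3 (np.float64(0.7498483492202447), np.float64(42.0))
```

The handle-fit check gives 41.5–42° in both cameras, against a bowl bearing of 41.5°, so the chute is aimed. Now the button.

```bash
python3 -c "
from h import *
shift([.51,.319,.14],180)"
```

```text
tcp [0.3227 0.086  0.2125] yaw -143.0 clock 4.97 -> shift [-289.7   73.4   72.9] turn [-0.001  0.002  0.646] F [ 0.6 -0.2 -0. ]
```

step_arm(
  moves=[
    [[-290,73,0],[0,0,0.646],0],
    [[-290,73,0],[0,0,0.646],0],
    [[-290,73,0],[0,0,0.646],0],
    [[-290,73,0],[0,0,0.646],0],
    [[-290,73,0],[0,0,0.646],0],
    [[-290,73,0],[0,0,0.646],0],
    [[-290,73,0],[0,0,0.646],0],
    [[-290,73,40],[0,0,0.646],0],
  ],
)

```text
clock: 5.63
tcp_pos: [0.5211, 0.3206, 0.1809]
orientation: [0.008, 0.003, 1.0, 0.004]
wrist_force: [2.4, 1.3, 0.7]
finger_gap: 0.0002
grip_force: 0.0
```

step_arm(
  moves=[
    [[0,0,25],[0,0,0],0],
    [[0,0,25],[0,0,0],0],
    [[0,0,25],[0,0,0],0],
  ],
)

```text
clock: 5.88
tcp_pos: [0.5111, 0.3142, 0.1476]
orientation: [-0.002, 0.003, 1.0, -0.001]
wrist_force: [0.2, -0.3, 0.2]
finger_gap: -0.0004
grip_force: 0.0
```

Run:
```python
from h import *
snap('wrist','w3'); shift([.465,.319,.06],180)
s=telemetry.get_state(); print('tcp px',proj('w3',s['tcp_pos']),'pred btn',proj('w3',[.465,.319,.02]))
im=cv2.imread('pics/w3.png').astype(int)
m=(im.max(2)<60).astype(np.uint8); n,l,st,c=cv2.connectedComponentsWithStats(m)
for i in range(1,n):
    if st[i,4]>150: print(st[i],c[i],at_z('w3',*c[i],.02))
```

```text
tcp [0.512  0.3146 0.1497] yaw 179.6 clock 5.93 -> shift [47.   4.2 89.7] turn [-0.001 -0.001 -0.006] F [-0.5 -0.   0.4]
tcp px [323.11026641 260.26006684] pred btn [326.77678953 145.77365599]
[303 121  43  44 875] [319.81485714 145.89485714] [0.46507068 0.31266199 0.02      ]
[   46   239   542   161 43882] [317.7974796 349.4825441] [0.69183245 0.30886508 0.02      ]
[ 35 293  17  13 163] [ 43.33128834 299.26380368] [0.62503261 0.01655353 0.02      ]
```

View pics/w3.png

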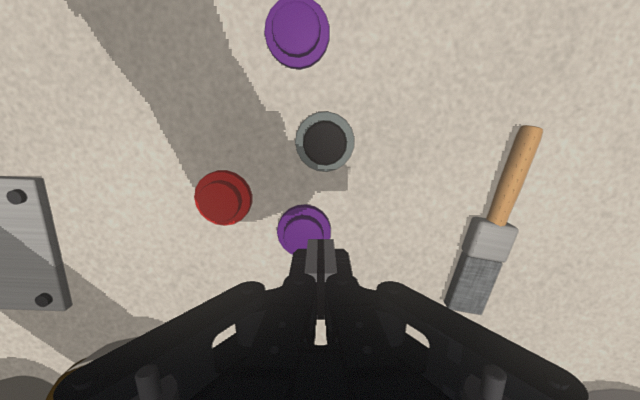

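Wrist view: black button in its grey housing at (324,142); the purple and red ones are at (297,27), (303,228) and (223,197).

```bash
python3 -c "
from h import *
print(at_z('w3',324.5,142.5,.02))
shift([.4642,.3175,.03],180)"
```

```text
[0.46205149 0.31693415 0.02      ]
tcp [0.512  0.3146 0.1497] yaw 179.6 clock 5.93 -> shift [ 47.7   2.7 119.7] turn [-0.001 -0.001 -0.006] F [-0.5 -0.   0.4]
```

step_arm(
  moves=[
    [[35,2,0],[0,0,0],0],
    [[48,3,20],[0,0,0],0],
    [[48,3,55],[0,0,0],0],
    [[48,3,90],[0,0,0],0],
    [[48,3,115],[0,0,0],0],
    [[48,3,115],[0,0,0],0],
    [[48,3,115],[0,0,0],0],
  ],
)

```text
clock: 6.52
tcp_pos: [0.4641, 0.3183, 0.036]
orientation: [0.0, 0.003, 1.0, 0.0]
wrist_force: [-0.2, 0.2, 1.0]
finger_gap: 0.0001
grip_force: 0.0
```

```bash
python3 -c "
from h import *
shift([.4637,.318,.0115],180)"
```

```text
tcp [0.4641 0.3183 0.036 ] yaw 179.7 clock 6.52 -> shift [ 0.4 -0.3 24.5] turn [ 0.     0.    -0.006] F [-0.2  0.2  1. ]
```

step_arm(
  moves=[
    [[0,0,8],[0,0,0],0],
    [[0,0,14],[0,0,0],0],
    [[0,0,17],[0,0,0],0],
    [[0,0,20],[0,0,0],0],
    [[0,0,22],[0,0,0],0],
    [[0,0,23.5],[0,0,0],0],
    [[0,0,23.5],[0,0,0],0],
  ],
)

```text
clock: 7.1
tcp_pos: [0.466, 0.3198, 0.0157]
orientation: [0.003, 0.002, 1.0, 0.001]
wrist_force: [-3.7, -4.0, 25.8]
finger_gap: -0.0005
grip_force: 13.1
```

step_arm(
  moves=[
    [[0,0,-3],[0,0,0],0],
    [[0,0,-3],[0,0,0],0],
  ],
)

```text
clock: 7.27
tcp_pos: [0.4659, 0.3197, 0.0167]
orientation: [0.002, 0.002, 1.0, 0.001]
wrist_force: [3.5, -0.2, 4.9]
finger_gap: 0.0
grip_force: 2.3
```

step_arm(
  moves=[
    [[0,0,-2],[0,0,0],0],
    [[0,0,-2],[0,0,0],0],
  ],
)

```text
clock: 7.43
tcp_pos: [0.4655, 0.3196, 0.0177]
orientation: [0.002, 0.002, 1.0, 0.001]
wrist_force: [2.7, 0.3, 4.0]
finger_gap: 0.0
grip_force: 2.1
```

step_arm(
  moves=[
    [[0,0,-2],[0,0,0],0],
    [[0,0,-2],[0,0,0],0],
  ],
)

```text
clock: 7.6
tcp_pos: [0.4643, 0.3193, 0.0187]
orientation: [0.001, 0.002, 1.0, 0.0]
wrist_force: [3.4, 1.4, 3.5]
finger_gap: -0.0
grip_force: 1.8
```

step_arm(
  moves=[
    [[0,0,-2],[0,0,0],0],
    [[0,0,-2],[0,0,0],0],
  ],
)

```text
clock: 7.77
tcp_pos: [0.4635, 0.3189, 0.0202]
orientation: [-0.0, 0.002, 1.0, 0.0]
wrist_force: [2.6, 2.0, 3.3]
finger_gap: -0.0
grip_force: 1.5
```

step_arm(
  moves=[
    [[0,0,-3],[0,0,0],0],
    [[0,0,-3],[0,0,0],0],
  ],
)

```text
clock: 7.93
tcp_pos: [0.4628, 0.3186, 0.023]
orientation: [-0.001, 0.002, 1.0, -0.0]
wrist_force: [0.5, -0.1, 1.6]
finger_gap: 0.0001
grip_force: 0.9
```

step_arm(
  moves=[
    [[0,0,-2],[0,0,0],0],
    [[0,0,-2],[0,0,0],0],
  ],
)

```text
clock: 8.1
tcp_pos: [0.4626, 0.3185, 0.0248]
orientation: [-0.001, 0.002, 1.0, -0.0]
wrist_force: [0.1, -0.2, -0.5]
finger_gap: -0.0002
grip_force: 0.0
```

step_arm(
  moves=[
    [[0,0,-20],[0,0,0],0],
    [[0,0,-60],[0,0,0],0],
    [[0,0,-100],[0,0,0],0],
    [[0,0,-120],[0,0,0],0],
    [[0,0,-120],[0,0,0],0],
    [[0,0,-120],[0,0,0],0],
  ],
)

```text
clock: 8.6
tcp_pos: [0.464, 0.3191, 0.146]
orientation: [0.001, 0.002, 1.0, 0.0]
wrist_force: [0.2, -0.1, 0.3]
finger_gap: 0.0001
grip_force: 0.0
```

Run:
```python
from h import *
a=snap('scene','scene4').astype(int); b=cv2.imread('pics/scene3.png')[:,:,::-1].astype(int)
d=abs(a-b).max(2); print('chute/bowls diff',d[160:275,215:350].max(), 'cup/mango',d[120:185,190:265].max())
```

```text
chute/bowls diff 64 cup/mango 23
```

Run:
```python
from h import *
a=cv2.imread('pics/scene4.png').astype(int); b=cv2.imread('pics/scene3.png').astype(int)
y,x=np.where(abs(a-b).max(2)[160:275,215:350]>30); print(len(x),x.min()+215,x.max()+215,y.min()+160,y.max()+160)
if x.min()+215>325 : print(env.hand_in())
```

```text
50 336 349 160 164
the job is handed in; nothing more can be done
None
```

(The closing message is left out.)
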